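# Broken heel into the reject bin

## Task

One of the three rubber heel blocks on the bench has snapped in half. Pick it up and drop it into the grey reject bin: with the block in the gripper, push the sprung flap down through the slot in the bin's top, hold it open while you let the block go, and then come out so that the flap closes again. Leave the two whole heel blocks where they lie.

Things in the scene. Friction and masses are not known exactly. Their poses are not given: they have to be found in the camera images.
- reject_center (a point): The broken heel: short straight black rubber stub, loose, flat on the bench; 50 mm along y between two flat parallel faces, 25 to 34 mm along x (straight face 16 mm behind the point, ragged stepped break 9 to 18 mm ahead), 26 mm high, about 50 g, two nail heads on top. The point is its centre, half-way up, 13 mm above the bench. z up.
- sound_a_center (a point): A whole heel block: black rubber, D-shaped from above (straight end at -x, round end at +x), 57 mm along x, 50 mm along y, 26 mm high, three nail heads on top, loose. The point is its centre, half-way up. To be left alone.
- sound_b_center (a point): The second whole heel block, the same as the other one. To be left alone.
- slot (a point): Centre of the slot, level with the top face of the grey sheet-metal reject bin (fixed; 200 along x, 240 along y, 170 mm high, hollow, floor 166 mm below the point). The slot, 100 along x by 170 along y, is closed by a steel flap hinged along its +x edge (50 mm from the point, hinge line along y); the flap's free edge, 97 mm from the hinge, at the -x edge, swings down into the bin. z up.
- flap (a joint): Angle of the flap (rad): 0 closed, 2 mm below the bin's top; grows as its free edge swings down inside, to 1.25. A spring shuts it: about 3 N at its middle to start, 4 to 6 N to hold it at 0.9; the block's weight does not open it. With the fingertips 50 mm below the top at the middle of the slot it stands at about 0.9 and a block let go there slides off into the bin.
Mind the look-alikes: they are no part of the job. What is shaped like the part that bears reject_center but yellow is not meant.

How it is judged:
On the way:
1. the flap is held open (more than 0.5 rad) with the broken heel in the slot (value of joint flap above 0.5 rad and horizontal distance between reject_center and slot below 0.07 m and z of reject_center in the frame of slot above -0.09 m), for 0.1 s.
At the end, for the whole second after the job is handed in: The broken heel lies inside the bin, its centre more than 110 mm below the bin's top; the flap has closed again (less than 0.12 rad) (z of reject_center in the frame of slot between -0.18 and -0.11 m and x of reject_center in the frame of slot between -0.1 and 0.1 m and y of reject_center in the frame of slot between -0.12 and 0.12 m and value of joint flap below 0.12 rad); the robot touches nothing.
It fails at once if whole heel block a is moved more than 30 mm (distance of sound_a_center from where it was at the start of the episode above 0.03 m).
It fails at once if whole heel block b is moved more than 30 mm (distance of sound_b_center from where it was at the start of the episode above 0.03 m).
It also fails if it takes over 35 s, if anything falls off the work surface, if the arm or the gripper's body presses on something with over 40 N, if the wrist force passes 120 N, or if a joint passes its speed limit or range.

## Robot

A 6-joint arm with a two-finger parallel gripper is mounted at the origin on the work surface. World frame = base frame: x ahead of the robot, y to its left, z up, the work surface at z = 0. Lengths are in m, angles in rad, forces in N, time in s.
With the tool pointing down it reaches from about 0.15 to 0.775 m from the base axis. Payload 6.1 kg.
Tool frame: the origin (TCP) lies at the very end of the fingers, on their centre line; the grasp point (between the pads) lies 19 mm behind it; z points along the fingers, y is the line along which they close (so a half turn about z gives the same grasp; the last joint's range is limited). The gripper opens to 85 mm and grips with 20 to 120 N. Pads are 22 mm wide; open, the fingers measure 114 mm over their backs; the gripper's body (76 mm by 85 mm) begins 54 mm behind the grasp point. The pads swing forward as they close: fully open they stand 13 mm farther back than shut.
Start: joints at [1.233, 0.126, -0.04, 1.405, 0, 1.571], TCP at [0.174, 0.495, 0.231] pointing down, gripper open.
Joint ranges: [-2.72, 2.72], [-0.95, 1.95], [-1.27, 1.35], [-1.78, 2.02], [-1.46, 1.47], [-3.14, 3.14]. Speed limits (rad/s): [2.39, 2.39, 3.01, 3.14, 3.14, 3.14].

## Interface

Orientations are given as a 3x3 rotation matrix whose columns are the frame's x, y, z axes.
In Python, from rig import robot gives the robot as it stands.
- The arm moves only by the tool jog_arm, never from a script. Its argument "deltas" is a list of rows, each an object of numbers: "jaw": the closure, from 0 (fully open) to 1 (shut); "x", "y", "z": the shift along the tool's x, y, z as a fraction of full scale; "rx", "ry", "rz": the turn, a rotation vector about the tool's x, y, z as a fraction of full scale. A call has 1 to 12 rows; each row is the pose to reach, as a shift and turn from the pose commanded when the call began, along the tool's axes at that moment; what a row does not reach only later rows make up. Full scale, the value 1, is 500 mm for a shift and 2 rad for a turn. A row lasts 1/8 s, in which the tool goes at most 62.5 mm and 10.7 degrees, less where a joint would pass 70% of its speed; a pose out of reach is approached as far as the arm can. A call with a number of a shift or a turn outside -1 to 1 is refused whole. A call with a gripper value outside its range is refused whole. The fingers move at their own pace and stop on an object; "force" is the grip in N (left out, the last holds). Time passes only in rows, so rows that repeat a pose let the fingers close. It gives the time, the measured TCP pose, the force, the opening and the grip force at its end, in the units of the state.
- robot.sense(): the state, without advancing time (a new reading comes with each control period).
- robot.snapshot(name): name is "side" or "top" or "wrist"; returns the picture (400x640x3 uint8, blue, green, red); there is no depth.
- robot.camera_model(name): a dict with "fx", "fy", "cx", "cy" (pixels), "origin" and "orientation" of the camera in the world; the wrist camera has in their place "hand_eye" (4x4, takes a point from camera to tool coordinates, whose origin is the TCP and whose axes are the flange's). Camera axes: x right, y down, z forward; pixel columns grow to the right and rows downward; lengths in m; the calibration is good to about 2 mm. A picture is of the moment at which its call begins: read the wrist's pose just before it. camera_model takes no time and is no camera call.
- robot.hand_in(): hands the job in; it is judged then, once.
The state is a dict: "time": time; "qpos": joint angles; "joint_vel": joint speeds; "tau": joint torques, N m; "eef_pos": TCP position; "tcp_rot": TCP orientation; "wrist_force": force on the tool from outside, world axes, zero at the start; "torque": the same for the moment, N m; "grip_width": finger opening in m; "grasp_force": force on a finger pad.
Only numpy, scipy, OpenCV 4.12 (cv2) and the standard library are available. Lean on these libraries where they do the work, as an engineer would, in place of code of your own. Each camera call takes 0.05 s, during which the arm holds its last target. There are 200 camera calls.

## Working session

There is one attempt and no reset: what is moved stays moved. The work goes in short steps, Python scripts to look and compute and a tool call to move; the robot and the scene stay as the last step left them, time stands still between calls to the robot, and variables do not carry over. Pictures are saved under pics/ and viewed, at most 10 in all, crops included, and the job is handed in when it is done.

Besides the shell and the picture viewer there is one more tool, called by a JSON object that holds its "fn" and its "kwargs". jog_arm: Moves the arm, as the interface text tells. Its arguments: {"type":"object","properties":{"deltas":{"type":"array"},"force":{"type":"number"}},"required":["deltas"]}

```bash
mkdir -p pics; ls; python3 - <<'E'
from rig import robot
import cv2
s=robot.sense();print(s['time'],s['eef_pos'],s['tcp_rot'],s['grip_width'])
for n in("top","side"):
    cv2.imwrite(f"pics/{n}0.png",robot.snapshot(n))
for n in("top","side","wrist"):print(n,robot.camera_model(n))
E
```

```text
pics
0.0 [0.17386406 0.49493716 0.23054548] [[-9.43491297e-01  3.31396923e-01 -5.02321742e-04]
 [ 3.31397304e-01  9.43490128e-01 -1.48541883e-03]
 [-1.83276266e-05 -1.56794781e-03 -9.99998771e-01]] 0.08554015021335261
top {'fx': 405.72513837412396, 'fy': 405.72513837412396, 'cx': 316.6954349588474, 'cy': 190.33971418518448, 'origin': array([0.37875817, 0.05991111, 1.12865503]), 'orientation': array([[ 1.76745009e-02, -9.90656329e-01,  1.35231839e-01],
       [-9.99843537e-01, -1.74151081e-02,  3.10095951e-03],
       [-7.16908077e-04, -1.35265488e-01, -9.90809131e-01]])}
side {'fx': 414.3452028425152, 'fy': 414.3452028425152, 'cx': 311.2215935226999, 'cy': 202.89786471758978, 'origin': array([-0.04713352, -0.55101238,  0.75767096]), 'orientation': array([[ 7.42296907e-01, -4.05565009e-01,  5.33396968e-01],
       [-6.70070748e-01, -4.48444013e-01,  5.91526128e-01],
       [-7.03622179e-04, -7.96501721e-01, -6.04635852e-01]])}
wrist {'fx': 349.6744433588802, 'fy': 349.6744433588802, 'cx': 316.40602032417286, 'cy': 199.21658571414912, 'hand_eye': array([[-3.89482267e-04, -9.45542119e-01, -3.25499539e-01,
         8.42236769e-02],
       [ 9.99999892e-01, -4.50971351e-04,  1.13456941e-04,
        -1.46096733e-04],
       [-2.54069284e-04, -3.25499460e-01,  9.45542192e-01,
        -1.42199751e-01],
       [ 0.00000000e+00,  0.00000000e+00,  0.00000000e+00,
         1.00000000e+00]])}
```

View pics/top0.png

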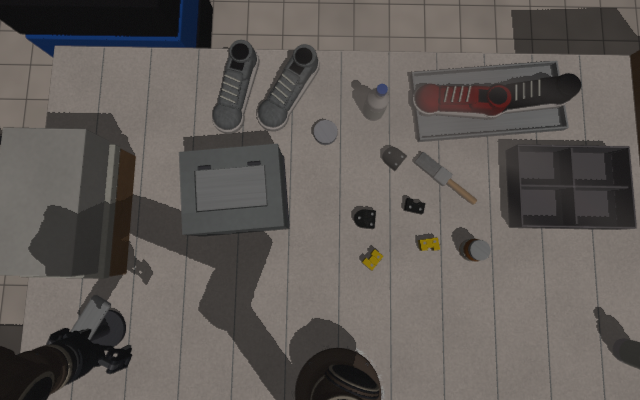

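View pics/side0.png

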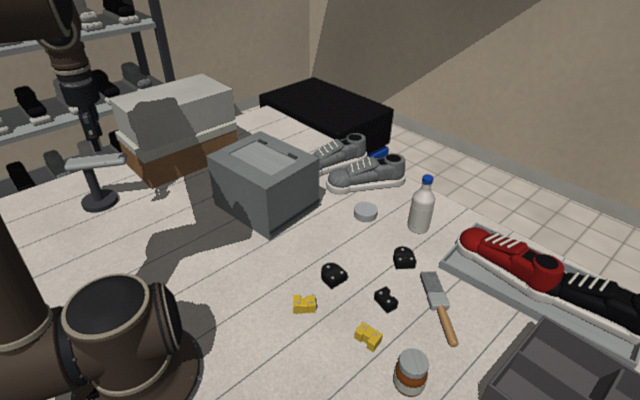

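Top view: the candidates are black D-shapes at (365,218) and (393,157), which are whole with a round end, and a small black stub at (414,205). The two yellow look-alikes are at (372,259) and (430,243). In the side view the stub is at (385,299) and the D-shapes at (333,274) and (403,257). I choose the stub at top (414,205). The bin slot is around top (231,187), with the hinges on its far (+x) edge.

```bash
cat > h.py <<'E'
import numpy as np, cv2
from rig import robot
def ray(n,uv,m=None):
    m=m or robot.camera_model(n)
    if n=='wrist':
        s=robot.sense();T=np.eye(4);T[:3,:3]=s['tcp_rot'];T[:3,3]=s['eef_pos']
        T=T@m['hand_eye'];R,o=T[:3,:3],T[:3,3]
    else:R,o=m['orientation'],m['origin']
    d=R@np.array([(uv[0]-m['cx'])/m['fx'],(uv[1]-m['cy'])/m['fy'],1.])
    return np.array(o),d/np.linalg.norm(d)
def onz(r,z):return r[0]+r[1]*(z-r[0][2])/r[1][2]
def tri(*rs):
    A=sum(np.eye(3)-np.outer(d,d) for o,d in rs);b=sum((np.eye(3)-np.outer(d,d))@o for o,d in rs)
    p=np.linalg.solve(A,b);return p,max(np.linalg.norm(np.cross(p-o,d)) for o,d in rs)
E
python3 - <<'E'
from h import *
t=cv2.imread('pics/top0.png');s=cv2.imread('pics/side0.png')
a=cv2.resize(t[135:275,340:450],None,fx=3.5,fy=3.5,interpolation=cv2.INTER_CUBIC)
b=cv2.resize(s[235:355,285:415],(400,490*400//490),interpolation=cv2.INTER_CUBIC)
b=cv2.resize(s[235:355,285:415],None,fx=3,fy=3,interpolation=cv2.INTER_CUBIC)
b=cv2.copyMakeBorder(b,0,a.shape[0]-b.shape[0],0,0,cv2.BORDER_CONSTANT)
cv2.imwrite('pics/crop1.png',np.hstack([a,b]))
c=cv2.resize(t[120:245,170:300],None,fx=3,fy=3,interpolation=cv2.INTER_CUBIC)
d=cv2.resize(s[120:245,200:330],None,fx=3,fy=3,interpolation=cv2.INTER_CUBIC)
cv2.imwrite('pics/crop2.png',np.hstack([c,d]))
for n,im,x0,y0,x1,y1 in(('top',t,340,140,450,275),('side',s,285,235,415,355)):
    m=(im[y0:y1,x0:x1].max(2)<60).astype(np.uint8)
    for k in cv2.findContours(m,0,2)[0]:
        if cv2.contourArea(k)>50:
            r=cv2.minAreaRect(k+np.array([x0,y0],dtype=np.int32));print(n,np.round(r[0],1),np.round(r[1],1),r[2],onz(ray(n,r[0]),.013).round(3))
E
```

```text
top [363.8 217.9] [21.8 19.1] 4.763641834259033 [ 0.457 -0.068  0.013]
top [413.9 205.7] [20.6 12.6] 14.03624439239502 [ 0.493 -0.206  0.013]
top [392.8 157.3] [19.8 17.7] 45.0 [ 0.628 -0.148  0.013]
side [385.6 299.6] [24.7 16.8] 53.97262954711914 [ 0.492 -0.206  0.013]
side [332.5 274.5] [25.5 21.2] 45.0 [ 0.456 -0.07   0.013]
side [403.5 257.5] [21. 21.] 90.0 [ 0.63  -0.149  0.013]
```

View pics/crop1.png

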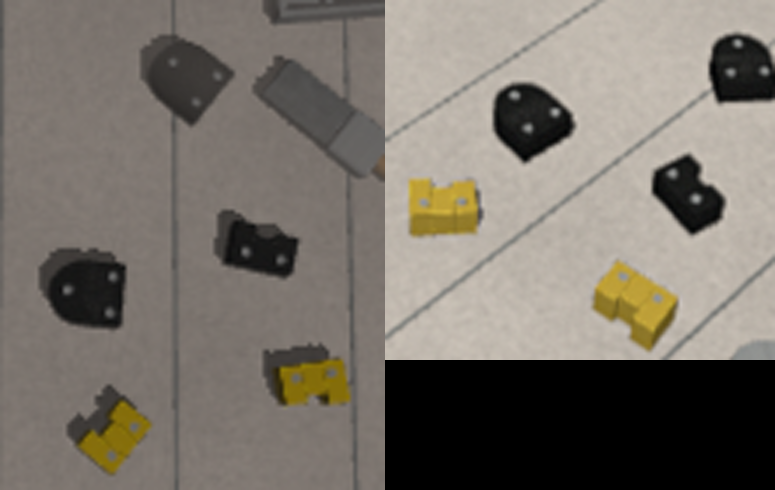

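View pics/crop2.png

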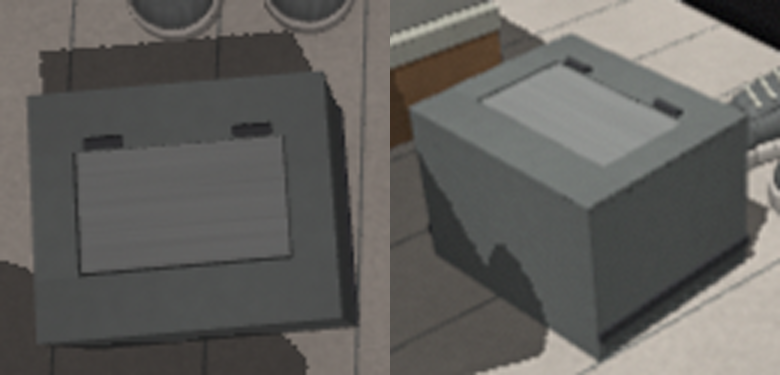

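Close crop: the chosen stub is straight and short, with two nails at top (410.3,207) and (420.3,209.3) and its ragged side facing up (+x). Both black D-shapes are whole, with three nails each. The slot corners in the top view are about (196,171), (264,165), (267,205) and (196,211), with the hinges on the +x edge.

```bash
python3 - <<'E'
from h import *
T=lambda p:(170+p[0]/3-.33,120+p[1]/3-.33);S=lambda p:(200+(p[0]-390)/3-.33,120+p[1]/3-.33)
tc=[(77,153),(283,135),(291,256),(79,274)];sc=[(563,65),(683,115),(605,165),(482,99)]
P=[]
for a,b in zip(tc,sc):
    p,e=tri(ray('top',T(a)),ray('side',S(b)));P.append(p);print(p.round(4),round(e,4))
P=np.array(P);print('slot',P.mean(0).round(4));x=P[0]+P[1]-P[2]-P[3];y=P[0]+P[3]-P[1]-P[2];print('ang',np.arctan2(x[1],x[0]),np.arctan2(-y[0],y[1]),np.linalg.norm(x)/2,np.linalg.norm(y)/2)
N=[]
for a,b in(((246,252),(673,173)),((281,260),(696,199))):
    p,e=tri(ray('top',(340+a[0]/3.5-.36,135+a[1]/3.5-.36)),ray('side',(285+(b[0]-385)/3-.33,235+b[1]/3-.33)));N.append(p);print('nail',p.round(4),round(e,4))
y=N[0]-N[1];print('block yaw',np.arctan2(-y[0],y[1]))
E
```

```text
[0.5543 0.3546 0.1678] 0.0022
[0.5686 0.1889 0.1792] 0.0009
[0.473  0.1802 0.1721] 0.001
[0.4565 0.3464 0.1715] 0.0018
slot [0.5131 0.2675 0.1726]
ang 0.08729467544485325 0.0925058099614278 0.09707904595976614 0.16676701249378406
nail [ 0.4888 -0.1914  0.0275] 0.0002
nail [ 0.4831 -0.2187  0.0267] 0.0001
block yaw -0.20804794043278574
```

{"fn": "jog_arm", "kwargs": {"deltas": [{"x":-0.95,"y":-1,"z":0,"rz":-0.065,"jaw":0},{"x":-0.95,"y":-1,"z":0,"rz":-0.065},{"x":-0.95,"y":-1,"z":0,"rz":-0.065},{"x":-0.95,"y":-1,"z":0,"rz":-0.065},{"x":-0.95,"y":-1,"z":0,"rz":-0.065},{"x":-0.95,"y":-1,"z":0,"rz":-0.065},{"x":-0.95,"y":-1,"z":0,"rz":-0.065},{"x":-0.95,"y":-1,"z":0,"rz":-0.065},{"x":-0.95,"y":-1,"z":0,"rz":-0.065},{"x":-0.95,"y":-1,"z":0,"rz":-0.065},{"x":-0.95,"y":-1,"z":0,"rz":-0.065},{"x":-0.95,"y":-1,"z":0,"rz":-0.065}]}}

```text
schema error: expected keys jaw, x, y, z, rx, ry, rz
```

{"fn": "jog_arm", "kwargs": {"deltas": [{"x":-0.95,"y":-1,"z":0,"rx":0,"ry":0,"rz":-0.065,"jaw":0},{"x":-0.95,"y":-1,"z":0,"rx":0,"ry":0,"rz":-0.065,"jaw":0},{"x":-0.95,"y":-1,"z":0,"rx":0,"ry":0,"rz":-0.065,"jaw":0},{"x":-0.95,"y":-1,"z":0,"rx":0,"ry":0,"rz":-0.065,"jaw":0},{"x":-0.95,"y":-1,"z":0,"rx":0,"ry":0,"rz":-0.065,"jaw":0},{"x":-0.95,"y":-1,"z":0,"rx":0,"ry":0,"rz":-0.065,"jaw":0},{"x":-0.95,"y":-1,"z":0,"rx":0,"ry":0,"rz":-0.065,"jaw":0},{"x":-0.95,"y":-1,"z":0,"rx":0,"ry":0,"rz":-0.065,"jaw":0},{"x":-0.95,"y":-1,"z":0,"rx":0,"ry":0,"rz":-0.065,"jaw":0},{"x":-0.95,"y":-1,"z":0,"rx":0,"ry":0,"rz":-0.065,"jaw":0},{"x":-0.95,"y":-1,"z":0,"rx":0,"ry":0,"rz":-0.065,"jaw":0},{"x":-0.95,"y":-1,"z":0,"rx":0,"ry":0,"rz":-0.065,"jaw":0}]}}

```text
time: 1.6
eef_pos: [0.4572, -0.1372, 0.23]
tcp_rot: [[-0.977, 0.212, -0.002], [0.212, 0.977, 0.0], [0.002, -0.0, -1.0]]
wrist_force: [0.2, -0.3, -0.3]
grip_width: 0.0853
grasp_force: 0.0
```

```bash
cat >> h.py <<'E'
def go(p):
    s=robot.sense();print('pos',s['eef_pos'].round(4),'tool frac',(s['tcp_rot'].T@(np.array(p)-s['eef_pos'])/.5).round(3))
E
python3 - <<'E'
from h import *
im=robot.snapshot('wrist');cv2.imwrite('pics/w1.png',im)
m=(im.max(2)<60).astype(np.uint8)
for k in cv2.findContours(m,0,2)[0]:
    if 300<cv2.contourArea(k)<9000:
        r=cv2.minAreaRect(k);print(np.round(r[0],1),np.round(r[1],1),round(r[2],1),onz(ray('wrist',r[0]),.013).round(4))
        print([onz(ray('wrist',c),.026).round(4)[:2].tolist() for c in cv2.boxPoints(r)])
E
```

```text
[316. 370.] [160.  58.] -0.0 [ 0.7248 -0.1938  0.013 ]
[[0.737, -0.303], [0.6479, -0.2768], [0.6889, -0.0865], [0.7809, -0.0993]]
[338.5 303.2] [51.9 46.4] 24.8 [ 0.6302 -0.1456  0.013 ]
[[0.6266, -0.1857], [0.5761, -0.1518], [0.6155, -0.1045], [0.6691, -0.1369]]
[262. 209.] [34. 50.] 90.0 [ 0.4932 -0.2045  0.013 ]
[[0.4651, -0.2219], [0.4761, -0.1711], [0.5134, -0.1802], [0.5021, -0.2328]]
[383.1 149.8] [52.  58.5] 83.3 [ 0.4562 -0.0648  0.013 ]
[[0.4248, -0.0942], [0.4302, -0.0377], [0.483, -0.0381], [0.4777, -0.0974]]
[ 85.5 138.4] [57.8 40.3] 84.9 [ 0.3804 -0.3614  0.013 ]
[[0.3514, -0.3631], [0.3564, -0.3239], [0.4105, -0.3416], [0.4054, -0.3831]]
```

View pics/w1.png

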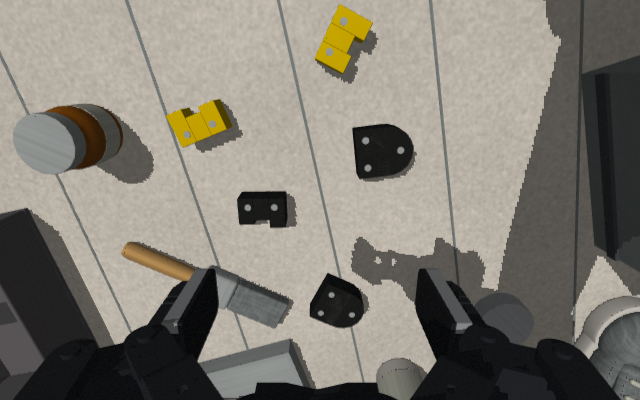

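Wrist view: the stub at (262,209) is aligned with the image axes, so the tool yaw matches. Its nails are at (247,208) and (274,208), and its notch is at the bottom (+x). The whole blocks are at (383,150) and (338,303). The centre estimate agrees across three views, about (0.492,-0.205).

```bash
python3 -c "
from h import *
go([.492,-.205,.06]);go([.492,-.205,.003])"
```

```text
pos [ 0.4565 -0.1356  0.2302] tool frac [-0.099 -0.121  0.34 ]
pos [ 0.4565 -0.1356  0.2302] tool frac [-0.1   -0.121  0.454]
```

{"fn": "jog_arm", "kwargs": {"deltas": [{"x":-0.099,"y":-0.121,"z":0.1,"rx":0,"ry":0,"rz":0,"jaw":0},{"x":-0.099,"y":-0.121,"z":0.2,"rx":0,"ry":0,"rz":0,"jaw":0},{"x":-0.099,"y":-0.121,"z":0.3,"rx":0,"ry":0,"rz":0,"jaw":0},{"x":-0.099,"y":-0.121,"z":0.34,"rx":0,"ry":0,"rz":0,"jaw":0},{"x":-0.099,"y":-0.121,"z":0.34,"rx":0,"ry":0,"rz":0,"jaw":0},{"x":-0.099,"y":-0.121,"z":0.34,"rx":0,"ry":0,"rz":0,"jaw":0}]}}

```text
time: 2.4
eef_pos: [0.4931, -0.2026, 0.0628]
tcp_rot: [[-0.979, 0.205, 0.002], [0.205, 0.979, -0.001], [-0.002, -0.0, -1.0]]
wrist_force: [0.0, -0.1, -0.3]
grip_width: 0.0854
grasp_force: 0.0
```

```bash
python3 -c "
from h import *
go([.492,-.205,.003])
im=robot.snapshot('wrist');cv2.imwrite('pics/w2.png',im);go([.492,-.205,.003])"
```

```text
pos [ 0.4931 -0.2026  0.0628] tool frac [ 0.001 -0.005  0.12 ]
pos [ 0.4934 -0.2029  0.0631] tool frac [ 0.002 -0.005  0.12 ]
```

View pics/w2.png

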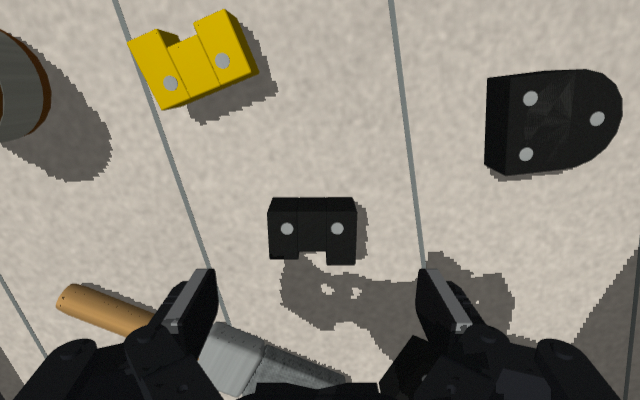

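The stub sits centred between the fingers (columns 268–357, nails at (287,229) and (337,229)), 2 mm off in y. The handle and the neighbouring blocks are clear. I descend and grip.

{"fn": "jog_arm", "kwargs": {"deltas": [{"x":0.002,"y":-0.005,"z":0.04,"rx":0,"ry":0,"rz":0,"jaw":0},{"x":0.002,"y":-0.005,"z":0.08,"rx":0,"ry":0,"rz":0,"jaw":0},{"x":0.002,"y":-0.005,"z":0.115,"rx":0,"ry":0,"rz":0,"jaw":0},{"x":0.002,"y":-0.005,"z":0.12,"rx":0,"ry":0,"rz":0,"jaw":0},{"x":0.002,"y":-0.005,"z":0.12,"rx":0,"ry":0,"rz":0,"jaw":0},{"x":0.002,"y":-0.005,"z":0.12,"rx":0,"ry":0,"rz":0,"jaw":1},{"x":0.002,"y":-0.005,"z":0.12,"rx":0,"ry":0,"rz":0,"jaw":1},{"x":0.002,"y":-0.005,"z":0.12,"rx":0,"ry":0,"rz":0,"jaw":1},{"x":0.002,"y":-0.005,"z":0.12,"rx":0,"ry":0,"rz":0,"jaw":1},{"x":0.002,"y":-0.005,"z":0.12,"rx":0,"ry":0,"rz":0,"jaw":1},{"x":0.002,"y":-0.005,"z":0.12,"rx":0,"ry":0,"rz":0,"jaw":1}], "force": 50}}

```text
time: 3.82
eef_pos: [0.4916, -0.2058, 0.0023]
tcp_rot: [[-0.978, 0.206, 0.002], [0.206, 0.978, -0.001], [-0.002, -0.0, -1.0]]
wrist_force: [-0.5, 0.9, 5.3]
grip_width: 0.0488
grasp_force: 53.0
```

{"fn": "jog_arm", "kwargs": {"deltas": [{"x":0,"y":0,"z":-0.06,"rx":0,"ry":0,"rz":0,"jaw":1},{"x":0,"y":0,"z":-0.16,"rx":0,"ry":0,"rz":0,"jaw":1},{"x":0,"y":0,"z":-0.28,"rx":0,"ry":0,"rz":0,"jaw":1},{"x":0,"y":0,"z":-0.4,"rx":0,"ry":0,"rz":0,"jaw":1},{"x":0,"y":0,"z":-0.5,"rx":0,"ry":0,"rz":0,"jaw":1},{"x":0,"y":0,"z":-0.5,"rx":0,"ry":0,"rz":0,"jaw":1},{"x":0,"y":0,"z":-0.5,"rx":0,"ry":0,"rz":0,"jaw":1}]}}

```text
time: 4.7
eef_pos: [0.4907, -0.2054, 0.2504]
tcp_rot: [[-0.978, 0.206, -0.001], [0.206, 0.978, 0.0], [0.001, 0.0, -1.0]]
wrist_force: [-0.5, -0.5, -1.0]
grip_width: 0.0489
grasp_force: 52.3
```

{"fn": "jog_arm", "kwargs": {"deltas": [{"x":0.02,"y":0.1,"z":0,"rx":0,"ry":0,"rz":-0.02,"jaw":1},{"x":0.04,"y":0.2,"z":0,"rx":0,"ry":0,"rz":-0.04,"jaw":1},{"x":0.06,"y":0.3,"z":0,"rx":0,"ry":0,"rz":-0.06,"jaw":1},{"x":0.08,"y":0.4,"z":0,"rx":0,"ry":0,"rz":-0.08,"jaw":1},{"x":0.1,"y":0.5,"z":0,"rx":0,"ry":0,"rz":-0.1,"jaw":1},{"x":0.11,"y":0.6,"z":0,"rx":0,"ry":0,"rz":-0.11,"jaw":1},{"x":0.12,"y":0.7,"z":0,"rx":0,"ry":0,"rz":-0.13,"jaw":1},{"x":0.13,"y":0.8,"z":0,"rx":0,"ry":0,"rz":-0.15,"jaw":1},{"x":0.15,"y":0.88,"z":0,"rx":0,"ry":0,"rz":-0.15,"jaw":1},{"x":0.154,"y":0.934,"z":0,"rx":0,"ry":0,"rz":-0.15,"jaw":1},{"x":0.154,"y":0.934,"z":0,"rx":0,"ry":0,"rz":-0.15,"jaw":1},{"x":0.154,"y":0.934,"z":0,"rx":0,"ry":0,"rz":-0.15,"jaw":1}]}}

```text
time: 6.2
eef_pos: [0.5113, 0.2667, 0.2497]
tcp_rot: [[-0.996, -0.092, -0.002], [-0.092, 0.996, -0.002], [0.003, -0.001, -1.0]]
wrist_force: [0.3, -0.7, -1.5]
grip_width: 0.0489
grasp_force: 52.3
```

```bash
python3 -c "
from h import *
im=robot.snapshot('wrist');t=robot.snapshot('side')
cv2.imwrite('pics/w3.png',np.hstack([im[:,100:500],t[60:260,150:350].repeat(2,0).repeat(2,1)]))
s=robot.sense();print(s['tcp_rot'].round(3),s['grip_width'],s['grasp_force'])
go([.512,.2675,.192]);go([.512,.2675,.122])"
```

```text
[[-0.996 -0.091 -0.001]
 [-0.091  0.996 -0.001]
 [ 0.001 -0.001 -1.   ]] 0.04917216576479903 52.2901314496994
pos [0.5117 0.2663 0.2507] tool frac [-0.001  0.002  0.117]
pos [0.5117 0.2663 0.2507] tool frac [-0.001  0.002  0.257]
```

View pics/w3.png

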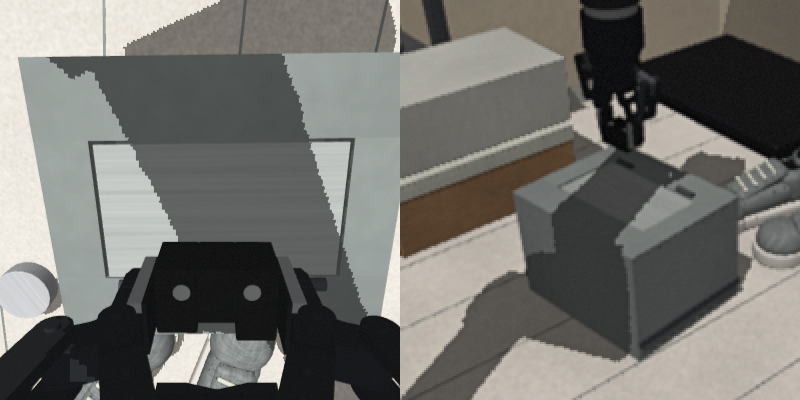

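The stub is held squarely, and the tool is aligned with the slot. The wrist view shows the free-edge corners at full-image (190,142) and (453,140) and the hinge-side corners near (207,277) and (439,275). I check the slot position from these.

```bash
python3 -c "
from h import *
P=[onz(ray('wrist',c),.172) for c in((190,142),(453,140),(207,277),(439,275))]
print(np.round(P,4),np.mean(P,0))
t=[(195.3,170.7),(264,164.7),(266.7,205),(196,211)]
print(np.mean([onz(ray('top',c),.172) for c in t],0))"
```

```text
[[0.4726 0.1824 0.172 ]
 [0.4562 0.3478 0.172 ]
 [0.5699 0.1921 0.172 ]
 [0.553  0.3589 0.172 ]] [0.51291415 0.27029922 0.172     ]
[0.51204127 0.26825809 0.172     ]
```

{"fn": "jog_arm", "kwargs": {"deltas": [{"x":0,"y":0.004,"z":0.06,"rx":0,"ry":0,"rz":0,"jaw":1},{"x":0,"y":0.004,"z":0.11,"rx":0,"ry":0,"rz":0,"jaw":1},{"x":0,"y":0.004,"z":0.14,"rx":0,"ry":0,"rz":0,"jaw":1},{"x":0,"y":0.004,"z":0.17,"rx":0,"ry":0,"rz":0,"jaw":1},{"x":0,"y":0.004,"z":0.2,"rx":0,"ry":0,"rz":0,"jaw":1},{"x":0,"y":0.004,"z":0.23,"rx":0,"ry":0,"rz":0,"jaw":1},{"x":0,"y":0.004,"z":0.26,"rx":0,"ry":0,"rz":0,"jaw":1},{"x":0,"y":0.004,"z":0.26,"rx":0,"ry":0,"rz":0,"jaw":1},{"x":0,"y":0.004,"z":0.26,"rx":0,"ry":0,"rz":0,"jaw":1},{"x":0,"y":0.004,"z":0.26,"rx":0,"ry":0,"rz":0,"jaw":1}]}}

```text
time: 7.55
eef_pos: [0.5102, 0.2693, 0.1212]
tcp_rot: [[-0.996, -0.093, -0.003], [-0.093, 0.996, 0.0], [0.003, 0.0, -1.0]]
wrist_force: [-5.7, -0.4, -0.2]
grip_width: 0.0489
grasp_force: 52.4
```

```bash
python3 -c "
from h import *
im=robot.snapshot('wrist');t=robot.snapshot('side')
cv2.imwrite('pics/w4.png',np.hstack([im[:,100:500],t[60:260,150:350].repeat(2,0).repeat(2,1)]))
s=robot.sense();print(s['eef_pos'],s['grip_width'],s['wrist_force'])"
```

```text
[0.51020777 0.2692931  0.1212327 ] 0.049008140854534456 [-6.05301016  0.0307976   0.43064734]
```

View pics/w4.png

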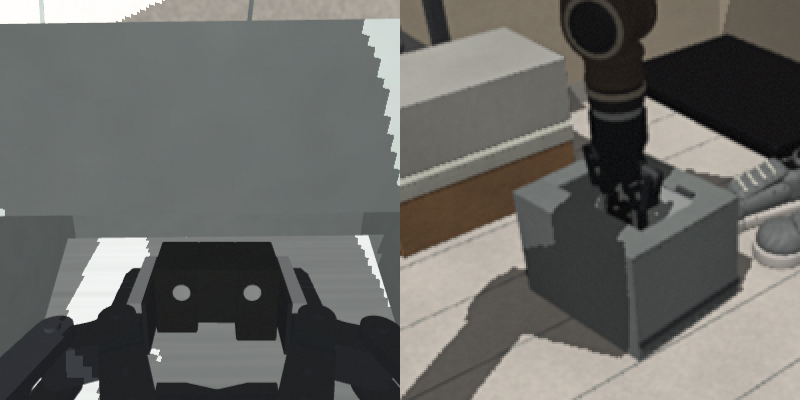

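The flap is pushed down steeply with the stub held in the slot. I go 6 mm deeper, since the tips draw back as they open, and release.

{"fn": "jog_arm", "kwargs": {"deltas": [{"x":0,"y":0,"z":0.012,"rx":0,"ry":0,"rz":0,"jaw":1},{"x":0,"y":0,"z":0.012,"rx":0,"ry":0,"rz":0,"jaw":1},{"x":0,"y":0,"z":0.012,"rx":0,"ry":0,"rz":0,"jaw":0},{"x":0,"y":0,"z":0.012,"rx":0,"ry":0,"rz":0,"jaw":0},{"x":0,"y":0,"z":0.012,"rx":0,"ry":0,"rz":0,"jaw":0},{"x":0,"y":0,"z":0.012,"rx":0,"ry":0,"rz":0,"jaw":0},{"x":0,"y":0,"z":0.012,"rx":0,"ry":0,"rz":0,"jaw":0},{"x":0,"y":0,"z":0.012,"rx":0,"ry":0,"rz":0,"jaw":0},{"x":0,"y":0,"z":0.012,"rx":0,"ry":0,"rz":0,"jaw":0},{"x":0,"y":0,"z":0.012,"rx":0,"ry":0,"rz":0,"jaw":0},{"x":0,"y":0,"z":0.012,"rx":0,"ry":0,"rz":0,"jaw":0},{"x":0,"y":0,"z":0.012,"rx":0,"ry":0,"rz":0,"jaw":0}]}}

```text
time: 9.15
eef_pos: [0.5111, 0.2683, 0.115]
tcp_rot: [[-0.996, -0.092, -0.001], [-0.092, 0.996, -0.002], [0.001, -0.002, -1.0]]
wrist_force: [-4.5, -3.9, 2.4]
grip_width: 0.0853
grasp_force: 2.3
```

```bash
python3 -c "
from h import *
im=robot.snapshot('wrist');t=robot.snapshot('side')
cv2.imwrite('pics/w5.png',np.hstack([im[:,100:500],t[60:260,150:350].repeat(2,0).repeat(2,1)]))"
```

```text
(no output)
```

View pics/w5.png

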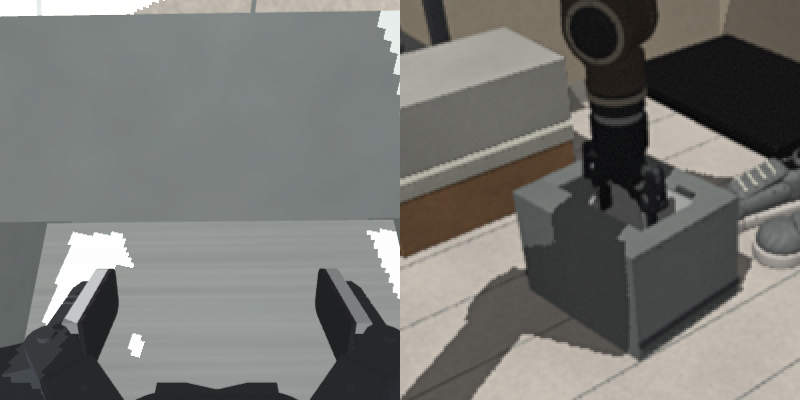

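The stub has slid off the flap between the open fingers and into the bin. I withdraw straight up.

{"fn": "jog_arm", "kwargs": {"deltas": [{"x":0,"y":0,"z":-0.03,"rx":0,"ry":0,"rz":0,"jaw":0},{"x":0,"y":0,"z":-0.06,"rx":0,"ry":0,"rz":0,"jaw":0},{"x":0,"y":0,"z":-0.1,"rx":0,"ry":0,"rz":0,"jaw":0},{"x":0,"y":0,"z":-0.14,"rx":0,"ry":0,"rz":0,"jaw":0},{"x":0,"y":0,"z":-0.2,"rx":0,"ry":0,"rz":0,"jaw":0},{"x":0,"y":0,"z":-0.28,"rx":0,"ry":0,"rz":0,"jaw":0},{"x":0,"y":0,"z":-0.28,"rx":0,"ry":0,"rz":0,"jaw":0},{"x":0,"y":0,"z":-0.28,"rx":0,"ry":0,"rz":0,"jaw":0},{"x":0,"y":0,"z":-0.28,"rx":0,"ry":0,"rz":0,"jaw":0},{"x":0,"y":0,"z":-0.28,"rx":0,"ry":0,"rz":0,"jaw":0}]}}

```text
time: 10.5
eef_pos: [0.5115, 0.2691, 0.2544]
tcp_rot: [[-0.996, -0.092, -0.001], [-0.092, 0.996, -0.001], [0.001, -0.001, -1.0]]
wrist_force: [0.0, -0.0, -0.0]
grip_width: 0.0852
grasp_force: 0.0
```

```bash
python3 -c "
from h import *
im=robot.snapshot('wrist');t=robot.snapshot('side')
cv2.imwrite('pics/w6.png',np.hstack([im[:,100:500],t[60:260,150:350].repeat(2,0).repeat(2,1)]))"
```

```text
(no output)
```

View pics/w6.png

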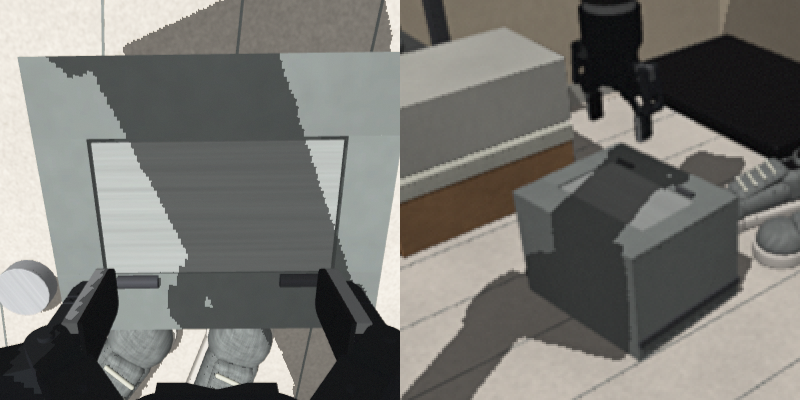

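The flap is closed and flush (slot corners (90,142)–(348,138) in the crop), the gripper is empty and clear of everything, and the stub is nowhere on top. I hand the job in.

```bash
python3 -c "
from rig import robot
print(robot.hand_in())"
```

```text
the job is handed in; nothing more can be done
None
```

I dropped the broken heel into the reject bin through the flap, which closed again; I left the two whole blocks alone and handed the job in at about 10.5 s (the hand-in returned no verdict).

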